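Gauge a fired test bar and hold it on the plunger

ROBOT

A 7-joint arm with a two-finger parallel gripper is mounted at the origin on the work surface. World frame = base frame: x ahead of the robot, y to its left, z up, the work surface at z = 0. Lengths are in m, angles in rad, forces in N, time in s.
With the tool pointing down it reaches from about 0.4 to 0.85 m from the base axis. Payload 10.4 kg.
Tool frame: the origin (TCP) lies between the finger pads; the fingertips stand 22 mm ahead of it and the grasp point (between the pads) lies 3 mm ahead of it; z points along the fingers, y is the line along which they close (so a half turn about z gives the same grasp; the last joint's range is limited). The gripper opens to 85 mm and grips with 20 to 120 N. Pads are 22 mm wide; open, the fingers measure 114 mm over their backs; the gripper's body (76 mm by 85 mm) begins 54 mm behind the grasp point. The pads swing forward as they close: fully open they stand 13 mm farther back than shut.
Start: joints at [-1.355, 0.332, -0.065, 1.46, 0.022, 1.35, -0.088], TCP at [0.148, 0.607, 0.253] pointing down, gripper open.
Joint ranges: [-2.6, 2.6], [-0.5, 2.12], [-1.47, 1.34], [0.16, 2.42], [-1.27, 4.41], [0.06, 2.06], [-2.6, 2.6]. Speed limits (rad/s): [2.22, 2.22, 2.79, 2.79, 3.14, 3.14, 3.14].

INTERFACE

Orientations are given as a unit quaternion [x, y, z, w].
In Python, from workcell import manip, camera, ticket, boxes_of, outline_of gives the robot as it stands.
- The arm moves only by the tool carry_out, never from a script. Its argument "deltas" is a list of rows, each a list of 5 numbers: the shift along the tool's x, y, z as a fraction of full scale, then the turn about the tool's z as a fraction of full scale, then the opening, from -1 (shut) to 1 (fully open), so that 0 is half open. In form: [[tx, ty, tz, spin, gripper], ...]. A call has 1 to 20 rows; each row is the pose to reach, as a shift and turn from the pose commanded when the call began, along the tool's axes at that moment; what a row does not reach only later rows make up. Full scale, the value 1, is 150 mm for a shift and 30 degrees for a turn. A row lasts 1/8 s, in which the tool goes at most 62.5 mm and 10.7 degrees, less where a joint would pass 70% of its speed; a pose out of reach is approached as far as the arm can. A call with a number of a shift or a turn outside -1 to 1 is refused whole. A call with a gripper value outside its range is refused whole. The fingers move at their own pace and stop on an object; "force" is the grip in N (left out, the last holds). Time passes only in rows, so rows that repeat a pose let the fingers close. It gives the time, the measured TCP pose, the force, the opening and the grip force at its end, in the units of the state.
- manip.get_obs(): the state, without advancing time (a new reading comes with each control period).
- camera(name): name is "scene" or "top" or "wrist"; returns a dict with "img" (400x640x3 uint8, red, green, blue), "depth" (400x640 float32, m along the optical axis (not along the pixel's ray), 0 where there is no reading), "vertical_fov" (degrees; the focal length in pixels is half the picture's height over the tangent of half this angle, whatever the lens; pixels are square), "cx", "cy" (the principal point, pixels), "R" (3x3) and "t" (3): a world point X has camera coordinates R X + t. Camera axes: x right, y down, z forward; pixel columns grow to the right and rows downward; lengths in m; the calibration is good to about 2 mm. A picture is of the moment at which its call begins.
- ticket.hand_in(): hands the job in; it is judged then, once.
Trained networks look in a picture, given as the dict that the camera call returned (one of the last four; its "shot" number tells which), for a name from the list of things; names that differ only in an ending like _2 or _b are one class to them, and where a whole thing is asked for, a point or a joint stands for the part that bears it (a point fixed in the world has none). Each returns a list of dicts, best first, with "conf" (0 to 1); they miss things now and then, are a little off and sometimes report something else, mostly with a low value. They report only what shows in the picture. A call takes as long as a camera call. They do not tell look-alikes from the thing itself.
- boxes_of(query, picture): "position" ([x, y, z] in m, in world coordinates, good to about 4 mm: the middle of the surface that is visible of it).
- outline_of(query, picture): "region" (400x640 bool, what is visible of it).
The state is a dict: "clock": time; "joint_pos": joint angles; "joint_velocities": joint speeds; "tau": joint torques, N m; "position": TCP position; "ee_rot": TCP orientation; "ft_force": force on the tool from outside, world axes, zero at the start; "torque": the same for the moment, N m; "grip_width": opening from 0.0 (shut) to 1.0 (fully open); "grasp_force": force on a finger pad.
Only numpy, scipy, OpenCV 4.12 (cv2) and the standard library are available. Lean on these libraries where they do the work, as an engineer would, in place of code of your own. Each camera call takes 0.05 s, during which the arm holds its last target. There are 200 camera calls.

TASK

Check the flat fired test bar on the bench gauge: lift it out of the wooden rack and, keeping it upright, press one of its broad faces squarely against the sprung pad on the gauge's front until the pad is more than half way in, back off, give the bar a quarter turn and press one of its narrow edges against the pad in the same way. Then lower it upright through the slot in the gauge's top and push the sprung plunger inside more than half way down; the program finishes while the gripper still grips the bar and holds the plunger down. Leave everything else where it stands.

Things in the scene. Friction and masses are not known exactly. Their poses are not given: they have to be found in the camera images.
- flat_bar_center (a point): the flat fired clay bar, 36 (its x) x 16 (its y) x 110 mm (its z), about 140 g, standing upright in one of the rack's three sockets: its foot is 15 mm above the table and its upper 80 mm stand free. The only bar wider than it is thick. Point: its centre, 55 mm above its foot. Axes: x across its width (normal to the narrow edges), y through its thickness (normal to the broad faces), z up along its length
- rack: fixed wooden rack, 60 (its x) x 250 (its y) x 45 mm high, with three alike blind sockets along its y at -75, 0 and +75 mm, each 20 (x) x 40 (y) mm and 30 mm deep. A bar in it has its width along the rack's y. It stands to the left or to the right. Origin: centre of its underside
- gauge: fixed bench gauge, a grey box 120 x 120 mm, its flat aluminium top 75 mm above the table; a sprung pad sticks out of its front, and there is a slot in its top. It stands on the other side from the rack. Origin: centre of its underside, straight below the slot. Axes: x points from its front (where the pad is) to its back, z up
- slot (a point): centre of the slot, level with the gauge's flat top (75 mm high). The slot is 38 mm along the gauge's x and 18 mm along its y (the bar with 2 mm to spare each way, so the bar's width goes along the gauge's x); it is straight through the 15 mm thick top. A steel lip round it rises 10 mm above the top and widens upward by about 5 mm a side as a lead-in. Axes as the gauge's
- pad_face (a point): centre of the pad's flat outer face (moves with the pad): black, upright, 40 wide x 26 mm high, centre 45 mm above the table, at rest 45 mm in front of the gauge's front wall and 105 mm from the gauge's origin; it faces the gauge's -x. Axes as the gauge's
- pad (a joint): how far the pad is pushed in, along the gauge's +x: 0 out (at rest) to 0.010 m (end stop); its spring takes about 2 N to start and 3.5 N fully in, and brings it back out
- plunger_top (a point): centre of the plunger's flat top (moves with it), under the slot; at rest 30 mm below the gauge's flat top (45 mm above the table)
- plunger (a joint): how far the plunger is pushed down: 0 up (at rest) to 0.014 m (end stop); its spring takes about 3.5 N to start and 8 N fully down, more than the bar's weight, and brings it back up
- square_bar_center (a point): square fired bar, 18 x 18 x 110 mm, 80 g, upright in one of the rack's sockets; a bystander. Point: its centre
- round_rod_center (a point): round fired rod, diameter 18, 110 mm long, 60 g, upright in one of the rack's sockets; a bystander. Point: its centre
- pinch_pot: small fired bowl, 56 mm across and 40 mm high; a bystander. Origin: centre of its underside
- glaze_jar: white jar with a yellow cap, 72 mm across, 95 mm high, at the right side; a bystander. Origin: centre of its underside
- cork_block: cork sanding block, 50 x 35 x 25 mm, lying between rack and gauge; a bystander. Origin: centre of its underside
- brush: brush lying on the table at the left side; a bystander
Not all that is in view belongs to the job. What is shaped like the part that bears flat_bar_center but pink is not meant.

How it is judged:
On the way, in this order (a step that is already met when the one before it is completed fails the run):
1. a broad face of the upright flat bar presses the pad more than 4.5 mm in (value of joint pad above 0.0045 m and angle between the y axis of flat_bar_center and the x axis of gauge, either way round below 0.2 rad and angle between flat_bar_center's own z axis and vertical below 0.2 rad and x of flat_bar_center in the frame of pad_face between -0.013 and -0.004 m and y of flat_bar_center in the frame of pad_face between -0.02 and 0.02 m), for 0.1 s.
2. after a quarter turn, a narrow edge of the upright flat bar presses the pad more than 4.5 mm in (value of joint pad above 0.0045 m and angle between the x axis of flat_bar_center and the x axis of gauge, either way round below 0.2 rad and angle between flat_bar_center's own z axis and vertical below 0.2 rad and x of flat_bar_center in the frame of pad_face between -0.023 and -0.014 m and y of flat_bar_center in the frame of pad_face between -0.02 and 0.02 m), for 0.1 s.
At the end, for the whole second after the job is handed in: the flat bar is upright (0.1 rad) and in line (0.12 rad) in the slot, centre within 4 mm of the slot's axis each way and under 20.5 mm above the gauge's top, at rest, plunger over 6.5 mm down, gripped with over 12 N, the grasp point at most 7 mm above the bar's top (value of joint plunger above 0.0065 m and x of flat_bar_center in the frame of slot between -0.004 and 0.004 m and y of flat_bar_center in the frame of slot between -0.004 and 0.004 m and z of flat_bar_center in the frame of slot below 0.0205 m and angle between flat_bar_center's own z axis and vertical below 0.1 rad and angle between the x axis of flat_bar_center and the x axis of gauge, either way round below 0.12 rad and contact force between the fingers and flat_bar above 12 N and z of the grasp point in the frame of flat_bar_center below 0.062 m and linear speed of flat_bar below 0.02 m/s); the arm keeps its last pose, push and grip.
It fails at once if a bystander is moved by more than 25 mm (distance of any of square_bar_center, round_rod_center, pinch_pot, glaze_jar, cork_block, brush from where it was at the start of the episode above 0.025 m).
It also fails if it takes over 61 s, if anything falls off the work surface, if the arm or the gripper's body presses on something with over 40 N, if the wrist force passes 120 N, or if a joint passes its speed limit or range.

## Working session

There is one attempt and no reset: what is moved stays moved. The work goes in short steps, Python scripts to look and compute and a tool call to move; the robot and the scene stay as the last step left them, time stands still between calls to the robot, and variables do not carry over. Pictures are saved under pics/ and viewed, at most 10 in all, crops included, and the job is handed in when it is done.

Besides the shell and the picture viewer there is one more tool, called after "Call:" as name(argument=value, ...), one argument or row to a line, values as JSON. carry_out: Moves the arm, as the interface text tells. Its arguments: {"type":"object","properties":{"deltas":{"type":"array","items":{"type":"array","items":{"type":"number"}}},"force":{"type":"number"}},"required":["deltas"]}

```bash
mkdir -p pics; ls
cat > h.py <<'E'
import numpy as np, cv2
from workcell import manip, camera, ticket, boxes_of, outline_of
from scipy.spatial.transform import Rotation as Rn
def cloud(p):
    h,w=p["depth"].shape; f=h/2/np.tan(np.radians(p["vertical_fov"])/2)
    v,u=np.mgrid[:h,:w]; d=p["depth"]
    c=np.stack([(u-p["cx"])/f*d,(v-p["cy"])/f*d,d],-1)
    return (c-np.array(p["t"]))@np.array(p["R"])
def save(p,n): cv2.imwrite(f"pics/{n}.png",p["img"][...,::-1])
E
python3 - <<'E'
from h import *
np.set_printoptions(precision=4,suppress=True)
o=manip.get_obs(); print(o)
a=camera("scene");save(a,"s0");b=camera("top");save(b,"t0")
np.savez("c0",s=cloud(a),t=cloud(b))
for n in ["flat_bar_center","rack","gauge","slot","pad_face","square_bar_center","round_rod_center","pinch_pot","glaze_jar","cork_block","brush"]:
  for q,l in((a,'s'),(b,'t')):
    print(n,l,[(np.round(r["position"],3).tolist(),round(r["conf"],2)) for r in boxes_of(n,q)[:3]])
E
```

```text
pics
{'clock': 0.0, 'joint_pos': array([-1.3546,  0.3329, -0.0647,  1.4609,  0.0216,  1.3499, -0.0885]), 'joint_velocities': array([-0.0006,  0.0012,  0.0002, -0.0011, -0.0012, -0.0011,  0.0003]), 'tau': array([  0.0012, -62.5445,   0.0499, -39.16  ,   0.0162,   0.0098,
         0.    ]), 'position': array([0.1478, 0.6069, 0.2525]), 'ee_rot': array([ 0.1191,  0.9929, -0.0007, -0.0001]), 'ft_force': array([-0.0004, -0.2851, -0.6402]), 'torque': array([-0.0237, -0.0145, -0.0226]), 'grasp_force': 0.0, 'grip_width': 0.998745445466963}
flat_bar_center s [([0.63, 0.192, 0.093], 0.52), ([0.533, 0.264, 0.07], 0.5)]
flat_bar_center t [([0.521, 0.268, 0.096], 0.68), ([0.609, 0.195, 0.109], 0.66)]
rack s [([0.638, 0.173, 0.046], 0.8)]
rack t [([0.566, -0.249, 0.074], 0.54)]
gauge s [([0.585, -0.26, 0.072], 0.64)]
gauge t [([0.568, -0.249, 0.079], 0.58)]
slot s [([0.583, -0.26, 0.078], 0.91)]
slot t [([0.565, -0.25, 0.077], 0.97)]
pad_face s []
pad_face t [([0.472, -0.245, 0.052], 0.65)]
square_bar_center s [([0.632, 0.113, 0.092], 0.62), ([0.514, -0.478, 0.087], 0.5)]
square_bar_center t [([0.617, 0.121, 0.115], 0.48)]
round_rod_center s [([0.617, 0.271, 0.087], 0.52)]
round_rod_center t [([0.612, 0.267, 0.102], 0.48)]
pinch_pot s [([0.74, 0.001, 0.03], 0.49)]
pinch_pot t [([0.752, -0.008, 0.023], 0.59)]
glaze_jar s [([0.512, -0.478, 0.084], 0.79), ([0.74, 0.001, 0.028], 0.17)]
glaze_jar t []
cork_block s [([0.439, -0.02, 0.021], 0.55)]
cork_block t [([0.433, -0.017, 0.022], 0.71)]
brush s [([0.41, 0.564, 0.017], 0.76)]
brush t [([0.398, 0.565, 0.018], 0.8)]
```

View pics/s0.png

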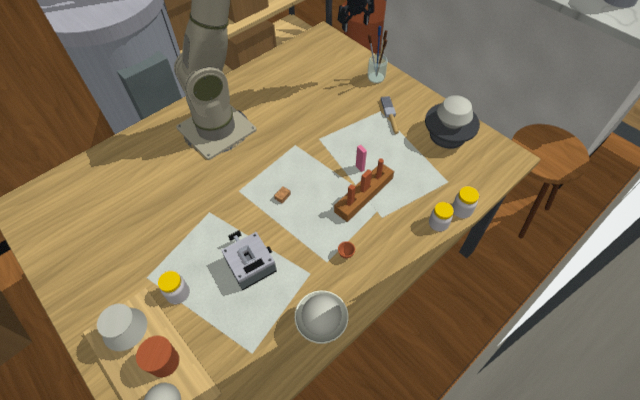

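View pics/t0.png

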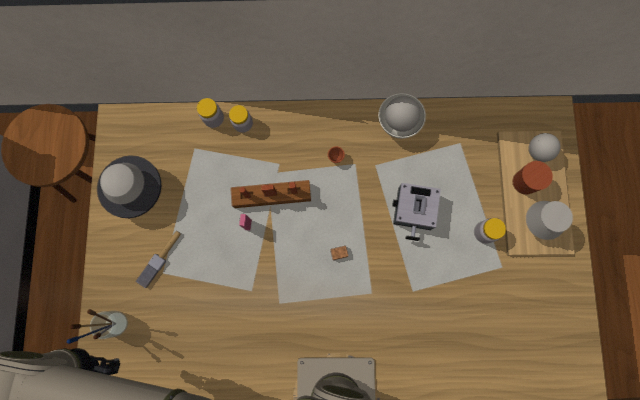

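Run:
```python
import numpy as np,cv2
c=np.load("c0.npz")
for k in 'st':
    C=c[k];ok=np.isfinite(C).all(-1)&(np.abs(C[...,2])<.3)
    def sel(x0,x1,y0,y1,z0,z1):
        m=ok&(C[...,0]>x0)&(C[...,0]<x1)&(C[...,1]>y0)&(C[...,1]<y1)&(C[...,2]>z0)&(C[...,2]<z1);return C[m]
    for n,b in dict(racktop=(.5,.75,0.03,.36,.04,.052),gtop=(.45,.72,-.38,-.15,.068,.080),lip=(.5,.66,-.32,-.19,.081,.092),
       bartops=(.55,.7,.05,.35,.115,.14),allbars=(.55,.7,.05,.35,.06,.11),pinkstand=(.45,.56,.2,.35,.02,.14),padtop=(.43,.52,-.3,-.19,.025,.065)).items():
        P=sel(*b)
        if len(P)<10: print(k,n,len(P));continue
        r=cv2.minAreaRect((P[:,:2]*1000).astype(np.float32))
        print(k,n,len(P),np.round(r[0],1),np.round(r[1],1),round(r[2],1),'zmed',np.round(np.median(P[:,2]),4),np.round(np.percentile(P[:,2],[2,98]),3),np.round(np.median(P[:,:2],0),4))
```

```text
s racktop 778 [579.3 195.5] [138.9 253.8] 5.3 zmed 0.0459 [0.041 0.051] [0.6262 0.1823]
s gtop 1245 [ 568.4 -257.9] [120.4 125.5] 79.6 zmed 0.0756 [0.07 0.08] [ 0.5722 -0.2616]
s lip 110 [ 570.  -255.1] [106.1 103.9] 80.4 zmed 0.0832 [0.081 0.091] [ 0.576  -0.2603]
s bartops 130 [618.9 197.5] [ 20.2 168.8] 3.9 zmed 0.1246 [0.116 0.13 ] [0.6193 0.1929]
s allbars 197 [619.1 194.9] [ 19.2 164.7] 4.8 zmed 0.0852 [0.061 0.109] [0.6227 0.1851]
s pinkstand 200 [522.3 272.5] [20.6 41.3] 82.3 zmed 0.0763 [0.024 0.114] [0.5279 0.2675]
s padtop 96 [ 472.3 -244.4] [36.4 34.1] 41.4 zmed 0.0531 [0.032 0.061] [ 0.4729 -0.2427]
t racktop 1097 [583.5 196.3] [137.4 250.6] 6.1 zmed 0.0459 [0.041 0.051] [0.6127 0.1932]
t gtop 1224 [ 570.7 -257.3] [120.6 121.8] 80.0 zmed 0.0759 [0.07 0.08] [ 0.5671 -0.2556]
t lip 187 [ 568.1 -254.7] [114.7 117.1] 80.0 zmed 0.083 [0.081 0.089] [ 0.5792 -0.2634]
t bartops 145 [619.3 200. ] [ 17.7 166.1] 4.5 zmed 0.1254 [0.116 0.131] [0.6184 0.1981]
t allbars 103 [617.1 198.9] [ 14.2 166.5] 4.7 zmed 0.0865 [0.06  0.109] [0.6124 0.1964]
t pinkstand 142 [523.4 273.7] [17.  35.1] 80.6 zmed 0.1016 [0.023 0.116] [0.5215 0.2691]
t padtop 163 [ 489.6 -243.5] [106.3  46.7] 79.2 zmed 0.0516 [0.028 0.063] [ 0.501  -0.2427]
```

The scene view shows the rack near (365,190) with three bars and a free-standing pink look-alike at (361,157). The gauge is at (248,258) with its pad pointing toward the robot. In the top view the rack is at (270,193), the pink bar at (245,222), the gauge at (417,207) and the pad at (413,238). The flat bar appears to be the middle one.

Call:
carry_out(
  deltas=[
    [-0.4, -0.2, 0, 0.34, 1],
    [-0.8, -0.4, 0, 0.68, 1],
    [-1, -0.5, 0, 1, 1],
    [-1, -0.5, 0, 1, 1],
  ],
)

```text
clock: 1.7
position: [0.2795, 0.4964, 0.2538]
ee_rot: [0.376, 0.927, 0.0, 0.001]
ft_force: [0.2, 0.8, 0.1]
grip_width: 1.001
grasp_force: 0.0
```

```bash
cat >> h.py <<'E'
def go(x,y,z,yaw):
    "remaining move in tool axes, fractions; yaw = world direction of tool y, deg (mod 180)"
    o=manip.get_obs(); R=Rn.from_quat(o["ee_rot"]).as_matrix()
    d=R.T@(np.array([x,y,z])-o["position"]); cy=np.degrees(np.arctan2(R[1,1],R[0,1]))
    s=-((yaw-cy+90)%180-90)
    print("t",round(o["clock"],2),"pos",np.round(o["position"],4),"yaw",round(cy,2),"tilt",np.round(R[:2,2],4),"delta",np.round(d/.15,3),"spin",round(s/30,3),"ft",np.round(o["ft_force"],1),"grip",round(o["grasp_force"],1),"w",round(o["grip_width"],3))
E
python3 -c "
from h import *
go(.619,.197,.2,5)
C=np.load('c0.npz')
for k in 'st':
  P=C[k].reshape(-1,3); P=P[(P[:,0]>.59)&(P[:,0]<.65)&(P[:,2]>.06)&(P[:,2]<.14)]
  for a,b in((.08,.15),(.15,.235),(.235,.31)):
    Q=P[(P[:,1]>a)&(P[:,1]<b)]; print(k,len(Q),np.percentile(Q,[1,50,99],axis=0).round(3).tolist())
"
```

```text
t 1.7 pos [0.2795 0.4964 0.2538] yaw 45.85 tilt [0.0015 0.    ] delta [-3.014  0.144  0.362] spin 1.362 ft [0.2 0.8 0.1] grip 0.0 w 1.001
s 108 [[0.616, 0.113, 0.061], [0.628, 0.119, 0.102], [0.635, 0.134, 0.13]]
s 157 [[0.61, 0.179, 0.061], [0.622, 0.193, 0.105], [0.628, 0.218, 0.13]]
s 84 [[0.605, 0.265, 0.06], [0.614, 0.269, 0.102], [0.621, 0.28, 0.129]]
t 68 [[0.616, 0.116, 0.06], [0.62, 0.124, 0.122], [0.634, 0.133, 0.132]]
t 127 [[0.61, 0.182, 0.061], [0.614, 0.198, 0.121], [0.628, 0.217, 0.131]]
t 61 [[0.604, 0.265, 0.061], [0.61, 0.272, 0.117], [0.62, 0.283, 0.133]]
```

Call:
carry_out(
  deltas=[
    [-0.4, 0.0, 0, 0.34, 1],
    [-0.8, 0.0, 0, 0.68, 1],
    [-1, 0.0, 0, 1, 1],
    [-1, 0, 0, 1, 1],
  ],
)

```text
clock: 2.2
position: [0.3857, 0.3941, 0.2535]
ee_rot: [0.601, 0.799, 0.0, 0.0]
ft_force: [-0.4, 0.0, 0.4]
grip_width: 1.0
grasp_force: 0.0
```

```bash
python3 -c "
from h import *
go(.57,.197,.25,5)"
```

```text
t 2.2 pos [0.3857 0.3941 0.2535] yaw 16.12 tilt [0.0006 0.0001] delta [-1.604  0.816  0.024] spin 0.371 ft [-0.4  0.   0.4] grip 0.0 w 1.0
```

Call:
carry_out(
  deltas=[
    [-0.35, 0.2, 0, 0.2, 1],
    [-0.7, 0.4, 0, 0.37, 1],
    [-1, 0.5, 0, 0.37, 1],
    [-1, 0.5, 0, 0.37, 1],
  ],
)

```text
clock: 2.7
position: [0.4999, 0.2703, 0.2534]
ee_rot: [0.675, 0.738, -0.0, 0.0]
ft_force: [-1.8, 0.3, -0.0]
grip_width: 1.001
grasp_force: 0.0
```

```bash
python3 -c "
from h import *
w=camera('wrist');save(w,'w1');np.savez('w1',c=cloud(w))
go(.619,.197,.25,5)
print(-np.array(w['R']).T@w['t'],np.array(w['R'])[2])
C=cloud(w).reshape(-1,3);P=C[(np.abs(C[:,0]-.62)<.06)&(np.abs(C[:,1]-.197)<.16)]
print(len(P))
for a,b in((.12,.14),(.06,.115),(.04,.05)):
  for lo,hi in((.03,.155),(.155,.235),(.235,.34)):
    Q=P[(P[:,2]>a)&(P[:,2]<b)&(P[:,1]>lo)&(P[:,1]<hi)]
    if len(Q)>9: print(a,len(Q),cv2.minAreaRect((Q[:,:2]*1000).astype(np.float32)),np.median(Q,0).round(4))
"
```

```text
t 2.75 pos [0.4984 0.2728 0.2532] yaw 5.3 tilt [-0.0002  0.0003] delta [-0.578  0.754  0.021] spin 0.01 ft [0.1 1.5 0.1] grip 0.0 w 1.001
[0.49322804 0.33519885 0.37457497] [ 0.02332345 -0.26055645 -0.96517685]
27425
0.12 430 ((612.464111328125, 273.066650390625), (17.070987701416016, 17.042781829833984), 32.39341354370117) [0.6116 0.2735 0.1255]
0.06 450 ((619.4830322265625, 126.78858947753906), (22.598159790039062, 12.06617259979248), 53.72344970703125) [0.6182 0.1314 0.0782]
0.06 183 ((616.7605590820312, 214.98097229003906), (17.022850036621094, 6.246462345123291), 25.088834762573242) [0.6196 0.2159 0.0725]
0.06 515 ((608.6895141601562, 274.9007873535156), (17.911195755004883, 9.524755477905273), 64.10489654541016) [0.6059 0.277  0.0908]
0.04 1596 ((614.715087890625, 113.65438079833984), (37.51507568359375, 84.64794921875), 4.949930667877197) [0.6091 0.1114 0.0458]
0.04 2378 ((619.57470703125, 196.29110717773438), (60.91836166381836, 81.68707275390625), 4.646115303039551) [0.6069 0.2104 0.0457]
0.04 4032 ((612.6831665039062, 277.74151611328125), (61.01148986816406, 90.0119400024414), 4.73050594329834) [0.6071 0.2895 0.0457]
```

View pics/w1.png

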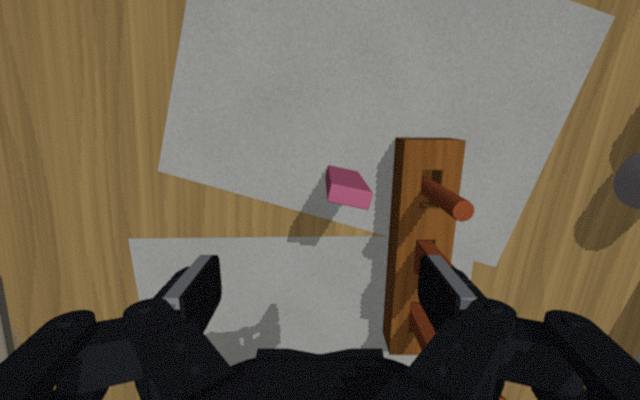

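Call:
carry_out(
  deltas=[
    [-0.2, 0.25, 0, 0.02, 1],
    [-0.4, 0.5, 0, 0.02, 1],
    [-0.57, 0.75, 0.1, 0.02, 1],
    [-0.57, 0.75, 0.4, 0.02, 1],
    [-0.57, 0.75, 0.4, 0.02, 1],
    [-0.57, 0.75, 0.4, 0.02, 1],
  ],
  force=80,
)

```text
clock: 3.5
position: [0.6179, 0.2, 0.1948]
ee_rot: [0.677, 0.736, 0.001, -0.0]
ft_force: [0.8, 0.7, 1.6]
grip_width: 0.996
grasp_force: 0.0
```

```bash
python3 -c "
from h import *
go(.619,.198,.098,4.7)
w=camera('wrist');save(w,'w2')
C=cloud(w).reshape(-1,3);P=C[(np.abs(C[:,0]-.62)<.025)&(np.abs(C[:,1]-.197)<.03)&(C[:,2]>.1)&(C[:,2]<.14)]
print(len(P)); 
if len(P)>9: print(cv2.minAreaRect((P[:,:2]*1000).astype(np.float32)),np.median(P,0))
"
```

```text
t 3.5 pos [0.6179 0.2    0.1948] yaw 4.83 tilt [0.0007 0.0015] delta [-0.015  0.006  0.645] spin 0.004 ft [0.8 0.7 1.6] grip 0.0 w 0.996
1659
((619.3323974609375, 198.3480987548828), (16.014373779296875, 36.42412185668945), 4.83611536026001) [0.61896029 0.20164274 0.12553953]
```

View pics/w2.png

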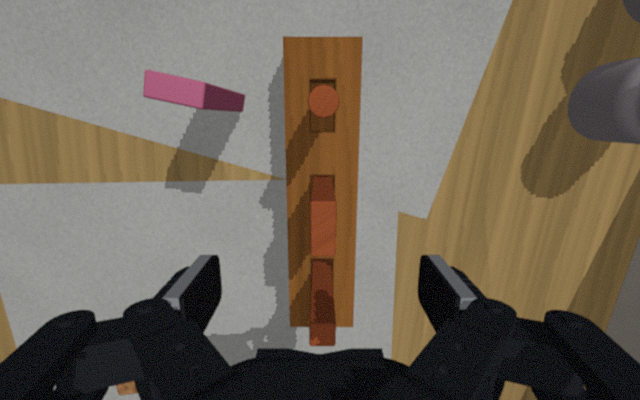

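The wrist view shows the flat bar's top at (322,228), centred between the fingers, with a bar centre of about (0.6193, 0.1983) and a yaw of 4.8°. Next I descend and grip.

Call:
carry_out(
  deltas=[
    [-0.01, 0.01, 0.2, 0, 1],
    [-0.01, 0.01, 0.45, 0, 1],
    [-0.01, 0.01, 0.64, 0, 1],
    [-0.01, 0.01, 0.64, 0, 1],
    [-0.01, 0.01, 0.64, 0, -0.2],
    [-0.01, 0.01, 0.64, 0, -1],
    [-0.01, 0.01, 0.64, 0, -1],
    [-0.01, 0.01, 0.64, 0, -1],
    [-0.01, 0.01, 0.64, 0, -1],
    [-0.01, 0.01, 0.64, 0, -1],
  ],
  force=80,
)

```text
clock: 4.8
position: [0.6203, 0.1963, 0.098]
ee_rot: [0.678, 0.735, 0.001, 0.0]
ft_force: [0.6, -1.4, 5.7]
grip_width: 0.175
grasp_force: 78.6
```

```bash
python3 -c "
from h import *
go(.619,.198,.2,4.7)
"
```

```text
t 4.8 pos [0.6203 0.1963 0.098 ] yaw 4.62 tilt [0.0011 0.0005] delta [ 0.012 -0.007 -0.68 ] spin -0.003 ft [ 0.6 -1.4  5.7] grip 78.6 w 0.175
```

Call:
carry_out(
  deltas=[
    [0, 0, -0.2, 0, -1],
    [0, 0, -0.5, 0, -1],
    [0, 0, -0.8, 0, -1],
    [0.25, -0.1, -0.8, 0.1, -1],
    [0.5, -0.25, -0.8, 0.2, -1],
    [0.75, -0.4, -0.8, 0.35, -1],
    [1, -0.5, -0.8, 0.5, -1],
    [1, -0.5, -0.8, 0.5, -1],
  ],
)

```text
clock: 5.8
position: [0.5302, 0.3437, 0.2164]
ee_rot: [0.766, 0.642, -0.001, -0.001]
ft_force: [0.4, -0.7, -1.3]
grip_width: 0.176
grasp_force: 79.2
```

```bash
python3 -c "
from h import *
go(.43,-.232,.218,-10)
"
```

```text
t 5.8 pos [0.5302 0.3437 0.2164] yaw -10.06 tilt [-0.0022  0.0008] delta [-3.896  0.013 -0.012] spin -0.002 ft [ 0.4 -0.7 -1.3] grip 79.2 w 0.176
```

Call:
carry_out(
  deltas=[
    [0, 0, -0.3, 0, -1],
    [-0.25, 0, -0.3, 0, -1],
    [-0.55, 0, -0.3, 0, -1],
    [-0.85, 0, -0.3, 0, -1],
    [-1, 0, -0.3, 0, -1],
  ],
)

```text
clock: 6.42
position: [0.506, 0.1887, 0.2622]
ee_rot: [0.769, 0.639, -0.0, -0.0]
ft_force: [0.8, 1.0, -1.5]
grip_width: 0.175
grasp_force: 79.3
```

Call:
carry_out(
  deltas=[
    [-0.3, 0, 0, 0, -1],
    [-0.65, 0, 0, 0, -1],
    [-1, 0, 0, 0, -1],
  ],
)

```text
clock: 6.8
position: [0.4786, 0.043, 0.2621]
ee_rot: [0.768, 0.641, -0.0, -0.0]
ft_force: [0.2, -1.1, -1.4]
grip_width: 0.175
grasp_force: 79.3
```

Call:
carry_out(
  deltas=[
    [-0.3, 0, 0, 0, -1],
    [-0.65, 0, 0, 0, -1],
    [-1, 0, 0, 0, -1],
    [-1, 0, 0, 0, -1],
  ],
)

```text
clock: 7.3
position: [0.4511, -0.107, 0.2625]
ee_rot: [0.77, 0.638, 0.0, 0.0]
ft_force: [-0.6, 0.9, -1.1]
grip_width: 0.173
grasp_force: 79.3
```

```bash
python3 -c "
from h import *
go(.43,-.232,.218,-10)
a=camera('top'); b=camera('scene')
C0=np.load('c0.npz')
for k,p in(('t',a),('s',b)):
  C=cloud(p).reshape(-1,3);P=C[(np.abs(C[:,0]-.612)<.04)&(np.abs(C[:,1]-.273)<.03)&(C[:,2]>.06)&(C[:,2]<.14)];print(k,len(P),P.mean(0))
  C=C0[k].reshape(-1,3);P=C[(np.abs(C[:,0]-.612)<.04)&(np.abs(C[:,1]-.273)<.03)&(C[:,2]>.06)&(C[:,2]<.14)];print(k,len(P),P.mean(0))
"
```

```text
t 7.3 pos [ 0.4511 -0.107   0.2625] yaw -10.75 tilt [0.0005 0.0002] delta [-0.845  0.017  0.296] spin -0.025 ft [-0.6  0.9 -1.1] grip 79.3 w 0.173
t 62 [0.61039003 0.27245441 0.10579386]
t 61 [0.61021293 0.27233079 0.10745073]
s 81 [0.61378289 0.26993232 0.10077491]
s 84 [0.613845   0.26991806 0.09936544]
```

Call:
carry_out(
  deltas=[
    [-0.3, 0, 0, 0, -1],
    [-0.6, 0, 0, 0, -1],
    [-0.85, 0.02, 0, -0.02, -1],
    [-0.85, 0.02, 0, -0.02, -1],
    [-0.85, 0.02, 0, -0.02, -1],
    [-0.85, 0.02, 0, -0.02, -1],
  ],
)

```text
clock: 8.15
position: [0.4325, -0.2274, 0.2621]
ee_rot: [0.764, 0.645, 0.0, -0.0]
ft_force: [-0.3, -0.4, -0.6]
grip_width: 0.176
grasp_force: 79.3
```

```bash
cat >> h.py <<'E'
def gauge(p):
    C=cloud(p).reshape(-1,3);C=C[np.isfinite(C).all(1)]
    def s(x0,x1,y0,y1,z0,z1): return C[(C[:,0]>x0)&(C[:,0]<x1)&(C[:,1]>y0)&(C[:,1]<y1)&(C[:,2]>z0)&(C[:,2]<z1)]
    for n,b in dict(top=(.48,.66,-.36,-.16,.071,.079),lip=(.53,.61,-.3,-.22,.0815,.09),pad=(.44,.481,-.29,-.19,.025,.062)).items():
        P=s(*b)
        if len(P)>9: print(n,len(P),np.round(np.hstack([*cv2.minAreaRect((P[:,:2]*1000).astype(np.float32))]),1),np.median(P,0).round(4))
def bar(p):
    o=manip.get_obs();R=Rn.from_quat(o["ee_rot"]).as_matrix()
    C=(cloud(p).reshape(-1,3)-o["position"])@R
    m=(np.abs(C[:,0])<.03)&(np.abs(C[:,1])<.025)&(C[:,2]>.03)&(C[:,2]<.12)
    print("bar in tool (x,y,z) n",m.sum(),np.percentile(C[m],[1,50,99],axis=0).round(4).tolist() if m.sum()>9 else "")
E
python3 -c "
from h import *
go(.43,-.232,.218,-10)
w=camera('wrist');save(w,'w3');gauge(w);bar(w)
for k in('top','scene'): gauge(camera(k))
"
```

```text
t 8.15 pos [ 0.4325 -0.2274  0.2621] yaw -9.63 tilt [-0.0003  0.0004] delta [-0.033 -0.011  0.294] spin 0.012 ft [-0.3 -0.4 -0.6] grip 79.3 w 0.176
top 13063 [ 570.3 -260.   120.5  121.5   79.9] [ 0.5664 -0.2493  0.0758]
lip 938 [ 570.2 -260.    35.4   55.9   80.2] [ 0.5734 -0.2629  0.0849]
pad 486 [ 474.2 -242.1   39.6   15.3   79.9] [ 0.4707 -0.2405  0.0581]
bar in tool (x,y,z) n 657 [[0.0187, -0.0082, 0.0304], [0.02, -0.0007, 0.0506], [0.0203, 0.0073, 0.0802]]
top 841 [ 570.6 -257.3  120.7  121.5   80.1] [ 0.5772 -0.2388  0.0757]
lip 120 [ 573.2 -260.4   69.8   78.6    2.3] [ 0.5789 -0.2601  0.0843]
pad 38 [ 472.7 -233.    13.3   28.4    2.2] [ 0.4721 -0.2351  0.0557]
top 1096 [ 568.7 -258.3  120.3  125.1   80. ] [ 0.5708 -0.2615  0.0756]
lip 93 [ 575.3 -261.5   59.1   68.6   84.6] [ 0.5697 -0.2548  0.0839]
pad 78 [ 472.2 -241.1   39.8   14.    79.6] [ 0.4712 -0.2424  0.0533]
```

View pics/w3.png

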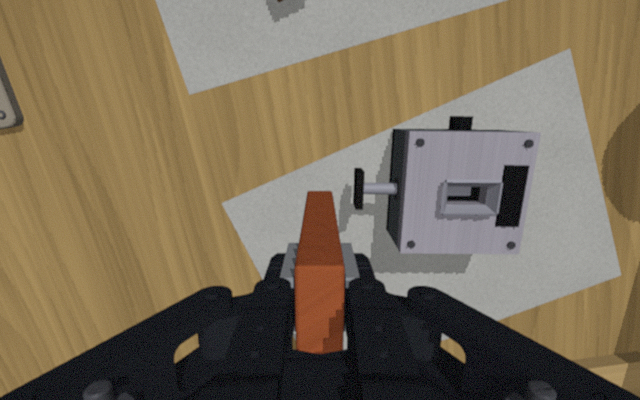

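The wrist view shows the bar gripped at (320,270), the pad at (360,188) and the slot at (470,195). The pad is ahead along tool +y. Next I descend to pressing height.

Call:
carry_out(
  deltas=[
    [-0.03, 0, 0.2, 0.01, -1],
    [-0.065, 0, 0.5, 0.01, -1],
    [-0.065, 0, 0.8, 0.01, -1],
    [-0.065, 0, 1, 0.01, -1],
    [-0.065, 0, 1, 0.01, -1],
    [-0.065, 0, 1, 0.01, -1],
  ],
  force=100,
)

```text
clock: 9.05
position: [0.431, -0.2388, 0.1135]
ee_rot: [0.766, 0.642, 0.0, 0.001]
ft_force: [-0.1, 0.3, -1.2]
grip_width: 0.175
grasp_force: 98.2
```

Call:
carry_out(
  deltas=[
    [0, 0.05, 0.06, 0, -1],
    [0, 0.12, 0.06, 0, -1],
    [0, 0.16, 0.06, 0, -1],
    [0, 0.16, 0.06, 0, -1],
    [0, 0.16, 0.06, 0, -1],
  ],
)

```text
clock: 9.68
position: [0.4537, -0.2429, 0.1035]
ee_rot: [0.767, 0.642, 0.0, -0.0]
ft_force: [-0.6, -0.6, -1.2]
grip_width: 0.175
grasp_force: 98.2
```

```bash
cat >> h.py <<'E'
def gf():
    "TCP in gauge frame, mm"
    p=manip.get_obs()["position"]-np.array([.5702,-.2595,0]); a=np.radians(-10)
    print("gauge TCP mm",np.round(np.array([p[0]*np.cos(a)+p[1]*np.sin(a),-p[0]*np.sin(a)+p[1]*np.cos(a),p[2]])*1000,1))
E
python3 -c "
from h import *
go(.43,-.232,.103,-10);gf()
w=camera('wrist');gauge(w);bar(w)
go(.43,-.232,.103,-10);gf()
"
```

```text
t 9.68 pos [ 0.4537 -0.2429  0.1035] yaw -10.1 tilt [0.     0.0001] delta [ 0.044 -0.168  0.003] spin -0.003 ft [-0.6 -0.6 -1.2] grip 98.2 w 0.175
gauge TCP mm [-117.6   -3.8  103.5]
top 36026 [ 566.6 -259.5  121.   114.    80. ] [ 0.5578 -0.2394  0.0757]
lip 3804 [ 570.1 -259.6   36.1   56.8   80. ] [ 0.5742 -0.2633  0.0848]
pad 1658 [ 468.7 -233.6   26.    38.1   27.4] [ 0.4706 -0.2298  0.0569]
bar in tool (x,y,z) n 4508 [[-0.0215, -0.0246, 0.0326], [0.0178, 0.0026, 0.1005], [0.0294, 0.0243, 0.1025]]
t 9.72 pos [ 0.4537 -0.2428  0.1034] yaw -10.1 tilt [-0.      0.0002] delta [ 0.043 -0.168  0.003] spin -0.003 ft [ 0.2  0.2 -1.5] grip 98.2 w 0.178
gauge TCP mm [-117.7   -3.8  103.4]
```

Call:
carry_out(
  deltas=[
    [0, 0.03, 0, 0, -1],
    [0, 0.055, 0, 0, -1],
    [0, 0.08, 0, 0, -1],
    [0, 0.08, 0, 0, -1],
    [0, 0.08, 0, 0, -1],
    [0, 0.08, 0, 0, -1],
  ],
)

```text
clock: 10.48
position: [0.4654, -0.2448, 0.1031]
ee_rot: [0.767, 0.642, -0.0, -0.0]
ft_force: [-2.4, 0.4, -2.0]
grip_width: 0.175
grasp_force: 98.3
```

```bash
python3 -c "
from h import *
go(.43,-.232,.103,-10);gf()
w=camera('wrist');save(w,'w4')
C=cloud(w).reshape(-1,3);p=C-np.array([.5702,-.2595,0]);a=np.radians(-10)
G=np.stack([p[:,0]*np.cos(a)+p[:,1]*np.sin(a),-p[:,0]*np.sin(a)+p[:,1]*np.cos(a),p[:,2]],1)*1000
m=(G[:,0]>-125)&(G[:,0]<-70)&(np.abs(G[:,1])<30)&(G[:,2]>52)&(G[:,2]<61);print(m.sum());print(np.percentile(G[m],[1,10,50,90,99],axis=0).round(1))
"
```

```text
t 10.47 pos [ 0.4654 -0.2448  0.1031] yaw -10.09 tilt [-0.0005  0.0003] delta [ 0.043 -0.247  0.001] spin -0.003 ft [-2.4  0.4 -2. ] grip 98.3 w 0.175
gauge TCP mm [-105.8   -3.7  103.1]
802
[[-113.    -3.8   52. ]
 [-104.4   -0.3   52.8]
 [ -94.2   11.8   58.4]
 [ -90.6   19.    59.5]
 [ -72.3   20.3   60.5]]
```

View pics/w4.png

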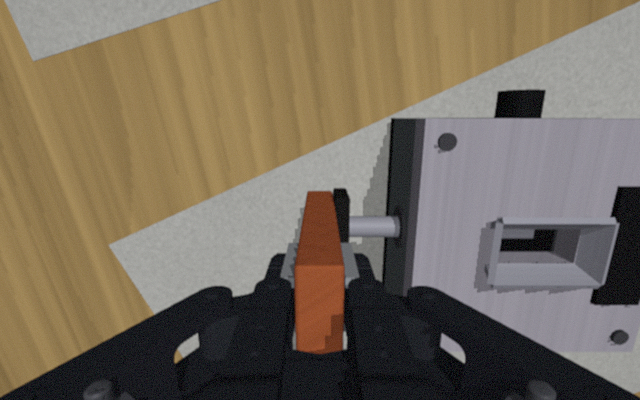

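Pad contact is at (341,215), bar face flat against it, about 2.4 N. I'll press slightly more, back off, and start the quarter turn.

Call:
carry_out(
  deltas=[
    [0, 0.008, 0, 0, -1],
    [0, 0.008, 0, 0, -1],
    [0, 0.008, 0, 0, -1],
    [0, -0.08, 0, 0, -1],
    [0, -0.25, 0, 0, -1],
    [0, -0.33, 0, 0, -1],
    [0, -0.33, 0, 0.33, -1],
    [0, -0.33, 0, 0.66, -1],
    [0, -0.33, 0, 1, -1],
    [0, -0.33, 0, 1, -1],
  ],
)

```text
clock: 11.78
position: [0.4174, -0.2361, 0.1035]
ee_rot: [0.906, 0.423, 0.0, 0.0]
ft_force: [-0.1, 0.1, -1.6]
grip_width: 0.172
grasp_force: 98.4
```

Call:
carry_out(
  deltas=[
    [0, 0, 0, 0.33, -1],
    [0, 0, 0, 0.66, -1],
    [0, 0, 0, 1, -1],
    [0, 0, 0, 1, -1],
  ],
)

```text
clock: 12.28
position: [0.4172, -0.2361, 0.1033]
ee_rot: [0.985, 0.175, 0.0, 0.0]
ft_force: [-0.4, 0.1, -2.3]
grip_width: 0.178
grasp_force: 98.4
```

Call:
carry_out(
  deltas=[
    [0, 0, 0, 0.33, -1],
    [0, 0, 0, 0.66, -1],
    [0, 0, 0, 1, -1],
    [0, 0, 0, 1, -1],
    [0, 0, 0, 1, -1],
  ],
)

```text
clock: 12.9
position: [0.417, -0.2362, 0.1033]
ee_rot: [0.996, -0.084, 0.0, -0.0]
ft_force: [-0.2, -0.4, -1.1]
grip_width: 0.172
grasp_force: 98.4
```

```bash
python3 -c "
from h import *
go(.43,-.232,.103,-100);gf()
w=camera('wrist');save(w,'w5');gauge(w)
o=manip.get_obs();R=Rn.from_quat(o['ee_rot']).as_matrix();print(o['joint_pos'].round(2))
C=(cloud(w).reshape(-1,3)-o['position'])@R
for z0 in(.03,.04,.05,.06,.07):
  m=(np.abs(C[:,0]-.015)<.02)&(np.abs(C[:,1])<.025)&(C[:,2]>z0)&(C[:,2]<z0+.01);print(m.sum(),np.percentile(C[m],[2,50,98],axis=0).round(4).tolist() if m.sum() else '')
"
```

```text
t 12.9 pos [ 0.417  -0.2362  0.1033] yaw -99.69 tilt [0.0001 0.0002] delta [ 0.081 -0.042  0.002] spin 0.01 ft [-0.2 -0.4 -1.1] grip 98.4 w 0.172
gauge TCP mm [-154.9   -3.6  103.3]
top 13274 [ 518.6 -250.3  120.9   16.9   79.9] [ 0.5182 -0.2509  0.0757]
pad 1712 [ 474.3 -242.2   40.2   15.6   80.5] [ 0.4717 -0.2423  0.0584]
[-0.66  0.37  1.25  2.05 -0.42  1.01 -0.94]
176 [[0.0193, -0.0063, 0.0301], [0.0199, 0.0011, 0.0347], [0.0203, 0.0086, 0.0397]]
150 [[0.0195, -0.0061, 0.0403], [0.0199, 0.0014, 0.0448], [0.0203, 0.0083, 0.0498]]
120 [[0.019, -0.0064, 0.0501], [0.0198, 0.0011, 0.055], [0.0203, 0.0087, 0.0597]]
108 [[0.0192, -0.0061, 0.0602], [0.0198, 0.0014, 0.0647], [0.0201, 0.0085, 0.0697]]
93 [[0.019, -0.0064, 0.0704], [0.0198, 0.0008, 0.075], [0.0201, 0.0086, 0.0799]]
```

View pics/w5.png

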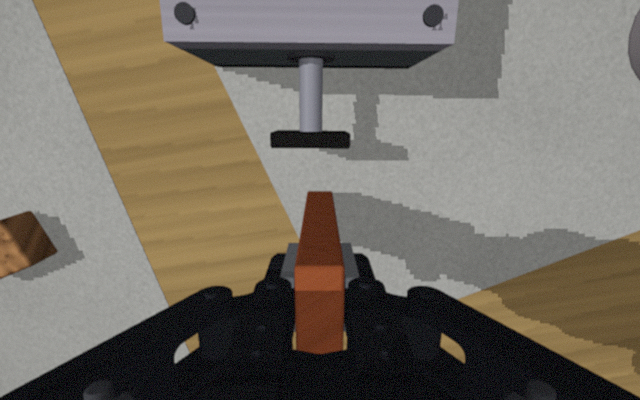

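The wrist view shows the narrow edge facing the pad, which is at (310,139), with the bar upright at (320,230). Next I press the edge.

Call:
carry_out(
  deltas=[
    [0.04, -0.027, 0, 0.01, -1],
    [0.1, -0.027, 0, 0.01, -1],
    [0.16, -0.027, 0, 0.01, -1],
    [0.19, -0.027, 0, 0.01, -1],
    [0.22, -0.027, 0, 0.01, -1],
    [0.25, -0.027, 0, 0.01, -1],
    [0.25, -0.027, 0, 0.01, -1],
    [0.25, -0.027, 0, 0.01, -1],
  ],
)

```text
clock: 13.95
position: [0.4541, -0.2388, 0.1031]
ee_rot: [0.996, -0.091, -0.0, -0.0]
ft_force: [-2.8, -0.4, -1.7]
grip_width: 0.173
grasp_force: 98.3
```

```bash
python3 -c "
from h import *
go(.43,-.232,.103,-100);gf()
w=camera('wrist');save(w,'w6');gauge(w);bar(w)
o=manip.get_obs();print(o['joint_pos'].round(2))
"
```

```text
t 13.95 pos [ 0.4541 -0.2388  0.1031] yaw -100.4 tilt [-0.0006  0.0002] delta [-0.167 -0.016  0.001] spin -0.013 ft [-2.8 -0.4 -1.7] grip 98.3 w 0.173
gauge TCP mm [-117.9    0.2  103.1]
top 34276 [ 536.9 -253.4  121.1   53.2   79.7] [ 0.5359 -0.2518  0.0757]
lip 2174 [ 551.7 -256.    35.4   18.2   79.6] [ 0.548  -0.2547  0.0849]
pad 1249 [ 477.4 -242.9   39.9    9.    80. ] [ 0.4779 -0.249   0.0585]
bar in tool (x,y,z) n 3956 [[-0.0229, -0.0245, 0.0322], [0.0223, -0.0007, 0.0993], [0.0298, 0.0247, 0.1022]]
[-0.57  0.45  1.17  1.97 -0.48  1.04 -0.94]
```

View pics/w6.png

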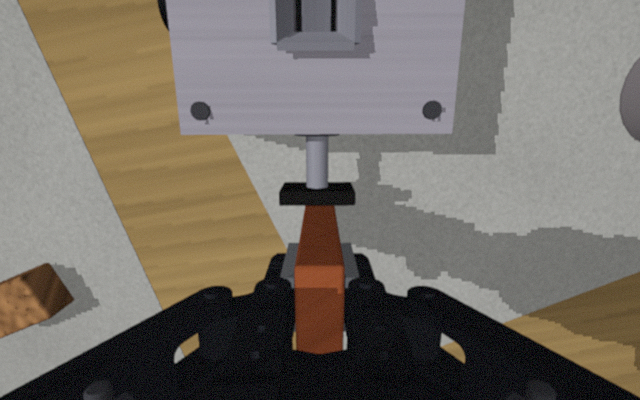

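The edge is squarely on the pad at (317,194), about 2.8 N. I'll add a small extra press, back off and lift.

Call:
carry_out(
  deltas=[
    [0.007, 0, 0, 0, -1],
    [0.007, 0, 0, 0, -1],
    [0.007, 0, 0, 0, -1],
    [-0.08, 0, 0, 0, -1],
    [-0.17, 0, 0, 0, -1],
    [-0.17, 0, -0.2, 0, -1],
    [-0.17, 0, -0.5, 0, -1],
    [-0.17, 0, -0.7, 0, -1],
    [0, 0, -0.7, 0, -1],
    [0.2, 0, -0.7, 0, -1],
    [0.4, 0, -0.7, 0, -1],
    [0.55, 0, -0.7, 0, -1],
    [0.67, 0, -0.7, 0, -1],
    [0.67, 0, -0.7, 0, -1],
    [0.67, 0, -0.7, 0, -1],
  ],
)

```text
clock: 15.88
position: [0.5526, -0.257, 0.2085]
ee_rot: [0.996, -0.091, 0.0, -0.0]
ft_force: [-0.1, -0.1, -1.4]
grip_width: 0.177
grasp_force: 98.4
```

```bash
cat >> h.py <<'E'
def lip(p):
    "slot lip rim relative to tool, bar lower end"
    o=manip.get_obs();R=Rn.from_quat(o["ee_rot"]).as_matrix(); W=cloud(p).reshape(-1,3)
    m=(W[:,2]>.0825)&(W[:,2]<.09)&(np.abs(W[:,0]-.57)<.05)&(np.abs(W[:,1]+.26)<.05)
    C=(W-o["position"])@R
    r=cv2.minAreaRect((C[m][:,:2]*1000).astype(np.float32)); print("lip n",m.sum(),np.round(np.hstack([*r]),2))
    m=(np.abs(C[:,0]-.015)<.02)&(np.abs(C[:,1])<.02)&(C[:,2]>.04)&(C[:,2]<.085)
    print("bar edge",m.sum(),np.percentile(C[m],[2,50,98],axis=0).round(4).tolist())
E
python3 -c "
from h import *
go(.43,-.232,.203,-100);gf()
w=camera('wrist');save(w,'w7');gauge(w);lip(w)
o=manip.get_obs();print(o['joint_pos'].round(2))
"
```

```text
t 15.88 pos [ 0.5526 -0.257   0.2085] yaw -100.42 tilt [0.0003 0.0001] delta [-0.834 -0.016  0.037] spin -0.014 ft [-0.1 -0.1 -1.4] grip 98.4 w 0.177
gauge TCP mm [-17.8  -0.6 208.5]
top 17749 [ 569.4 -259.5  120.6  120.4   80. ] [ 0.5795 -0.265   0.0759]
lip 1199 [ 569.9 -259.4   35.1   54.9   80.6] [ 0.577  -0.2621  0.0849]
lip n 1089 [17.46 -0.58 35.12 54.93 89.01]
bar edge 481 [[0.0191, -0.0062, 0.0409], [0.0198, 0.0015, 0.0575], [0.0202, 0.0088, 0.0808]]
[-0.43  0.51  1.08  1.61 -0.47  1.3  -1.03]
```

View pics/w7.png

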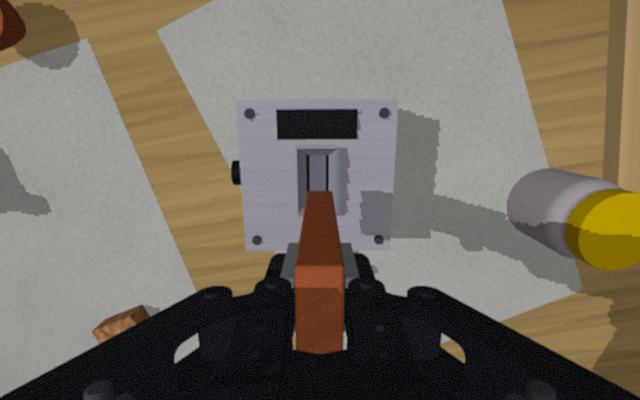

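The wrist view shows the slot at (318,175) just ahead of the bar. I'll move over it and lower to just above the lip.

Call:
carry_out(
  deltas=[
    [0.06, -0.006, 0, -0.02, -1],
    [0.104, -0.012, 0.05, -0.02, -1],
    [0.104, -0.012, 0.13, -0.02, -1],
    [0.104, -0.012, 0.21, -0.02, -1],
    [0.104, -0.012, 0.21, -0.02, -1],
    [0.104, -0.012, 0.21, -0.02, -1],
  ],
)

```text
clock: 16.68
position: [0.569, -0.2581, 0.1769]
ee_rot: [0.996, -0.085, 0.0, 0.0]
ft_force: [0.3, 0.3, -0.2]
grip_width: 0.174
grasp_force: 98.4
```

```bash
python3 -c "
from h import *
go(.43,-.232,.203,-100);gf()
w=camera('wrist');save(w,'w8');gauge(w);lip(w)
for k in('top','scene'):
  p=camera(k);gauge(p)
  C=cloud(p).reshape(-1,3);m=(np.abs(C[:,0]-.57)<.04)&(np.abs(C[:,1]+.26)<.04)&(C[:,2]>.095)&(C[:,2]<.13);print(k,m.sum(),np.percentile(C[m],[2,50,98],axis=0).round(4).tolist() if m.sum() else '')
"
```

```text
t 16.68 pos [ 0.569  -0.2581  0.1769] yaw -99.8 tilt [ 0. -0.] delta [-0.943 -0.014 -0.174] spin 0.007 ft [ 0.3  0.3 -0.2] grip 98.4 w 0.174
gauge TCP mm [ -1.4   1.2 176.9]
top 19255 [ 569.4 -259.4  120.6  120.6   79.8] [ 0.587  -0.2667  0.0759]
lip 1267 [ 573.5 -260.2   35.2   47.5   79.6] [ 0.5803 -0.2635  0.085 ]
lip n 1149 [ 4.56  1.39 47.49 35.23  0.63]
bar edge 489 [[0.0191, -0.0063, 0.0406], [0.0197, 0.0014, 0.0578], [0.0201, 0.0087, 0.0807]]
top 61 [ 623.  -212.4   25.    52.7   48. ] [ 0.6221 -0.2135  0.0758]
top 0 
top 1014 [ 568.1 -258.   120.2  123.5   79.8] [ 0.5768 -0.2692  0.0757]
lip 69 [ 574.1 -263.4   50.7   70.4   79.2] [ 0.5787 -0.2657  0.0847]
scene 40 [[0.5563, -0.2684, 0.0978], [0.5864, -0.2641, 0.113], [0.5897, -0.2546, 0.129]]
```

View pics/w8.png

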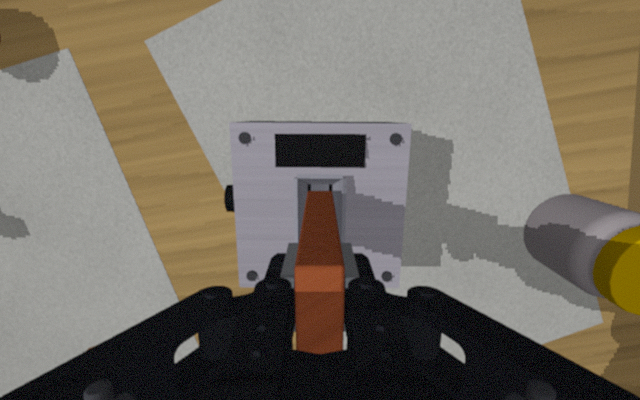

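The bar is over the slot at (320,188), with the y offset near 0 and x about 1 mm too far. I'll lower it into the slot.

Call:
carry_out(
  deltas=[
    [-0.007, 0, 0, 0, -1],
    [-0.007, 0, 0.04, 0, -1],
    [-0.007, 0, 0.08, 0, -1],
    [-0.007, 0, 0.12, 0, -1],
    [-0.007, 0, 0.16, 0, -1],
    [-0.007, 0, 0.2, 0, -1],
    [-0.007, 0, 0.2, 0, -1],
  ],
)

```text
clock: 17.7
position: [0.5679, -0.2576, 0.1462]
ee_rot: [0.996, -0.085, -0.0, -0.0]
ft_force: [-0.4, 0.3, -0.6]
grip_width: 0.171
grasp_force: 98.4
```

```bash
python3 -c "
from h import *
go(.43,-.232,.203,-100);gf()
w=camera('wrist');lip(w)
"
```

```text
t 17.7 pos [ 0.5679 -0.2576  0.1462] yaw -99.79 tilt [-0.0008  0.0003] delta [-0.935 -0.012 -0.378] spin 0.007 ft [-0.4  0.3 -0.6] grip 98.4 w 0.171
gauge TCP mm [ -2.6   1.4 146.2]
lip n 1411 [11.    1.46 37.88 35.35  0.37]
bar edge 3423 [[-0.0033, -0.0193, 0.0446], [0.0199, -0.0005, 0.0651], [0.0344, 0.0187, 0.0723]]
```

Call:
carry_out(
  deltas=[
    [0, 0, 0.04, 0, -1],
    [0, 0, 0.08, 0, -1],
    [0, 0, 0.12, 0, -1],
    [0, 0, 0.15, 0, -1],
    [0, 0, 0.18, 0, -1],
    [0, 0, 0.2, 0, -1],
    [0, 0, 0.2, 0, -1],
    [0, 0, 0.2, 0, -1],
  ],
)

```text
clock: 18.75
position: [0.5681, -0.2577, 0.117]
ee_rot: [0.996, -0.085, 0.0, -0.0]
ft_force: [-1.9, 1.8, 5.4]
grip_width: 0.173
grasp_force: 99.4
```

```bash
python3 -c "
from h import *
go(.43,-.232,.1165,-100);gf()
w=camera('wrist');save(w,'w9');lip(w)
p=camera('scene')
o=manip.get_obs();R=Rn.from_quat(o['ee_rot']).as_matrix();C=(cloud(w).reshape(-1,3)-o['position'])@R
m=(np.abs(C[:,0]-.005)<.02)&(np.abs(C[:,1])<.012)&(C[:,2]>-.045)&(C[:,2]<-.01);print('bartop',m.sum(),np.percentile(C[m],[2,10,50,90,98],axis=0).round(4).tolist())
"
```

```text
t 18.75 pos [ 0.5681 -0.2577  0.117 ] yaw -99.78 tilt [0.0002 0.0003] delta [-0.937 -0.013  0.004] spin 0.007 ft [-1.9  1.8  5.4] grip 99.4 w 0.173
gauge TCP mm [ -2.4   1.4 117. ]
lip n 1558 [14.59  1.48 30.21 35.55  1.02]
bar edge 1347 [[-0.0022, -0.0198, 0.0401], [0.028, -0.0054, 0.0413], [0.0323, 0.019, 0.0451]]
bartop 6638 [[-0.0101, -0.011, -0.0415], [-0.0067, -0.0081, -0.0285], [0.0093, 0.0006, -0.0273], [0.0199, 0.0089, -0.0173], [0.0203, 0.0111, -0.0121]]
```

```bash
python3 -c "
from h import *
print(ticket.hand_in())"
```

```text
the job is handed in; nothing more can be done
None
```

I handed the job in at about 19 s of the 61 s, with the bar still gripped in the slot at about 99 N and the plunger about 10 mm down; the broad-face and edge presses each read about 2.5–3 N on the pad (about 7 mm in), and the verdict was not shown.

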